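Put the tint-plate slide of the strain viewer away

ROBOT

A 6-joint arm with a two-finger parallel gripper is mounted at the origin on the work surface. World frame = base frame: x ahead of the robot, y to its left, z up, the work surface at z = 0. Lengths are in m, angles in rad, forces in N, time in s.
With the tool pointing down it reaches from about 0.225 to 0.875 m from the base axis. Payload 3.4 kg.
Tool frame: the origin (TCP) lies between the finger pads; the fingertips stand 8 mm ahead of it and the grasp point (between the pads) lies 11 mm behind it; z points along the fingers, y is the line along which they close (so a half turn about z gives the same grasp; the last joint's range is limited). The gripper opens to 85 mm and grips with 20 to 120 N. Pads are 22 mm wide; open, the fingers measure 114 mm over their backs; the gripper's body (76 mm by 85 mm) begins 54 mm behind the grasp point. The pads swing forward as they close: fully open they stand 13 mm farther back than shut.
Start: joints at [1.019, 0.276, 1.505, -0, 1.361, -0.121], TCP at [0.24, 0.522, 0.239] pointing down, gripper open.
Joint ranges: [-2.89, 2.89], [-0.75, 2.08], [0.22, 2.7], [-1.18, 4.32], [0.11, 2.71], [-2.7, 2.7]. Speed limits (rad/s): [2.57, 2.57, 3.14, 3.14, 3.14, 3.14].

INTERFACE

Orientations are given as a unit quaternion [w, x, y, z].
In Python, from rig import manip, optics, finder gives the robot as it stands.
- The arm moves only by the tool servo_tool, never from a script. Its argument "increments" is a list of rows, each a list of 7 numbers: the shift along the tool's x, y, z in cm, then the turn, a rotation vector about the tool's x, y, z in degrees, then the closure, from -1 (fully open) to 1 (shut). In form: [[x, y, z, rx, ry, rz, gripper], ...]. A call has exactly 5 rows; each row shifts and turns the commanded pose from where the row before left it, along the tool's axes as they then stand; what a row does not reach is not made up. A row lasts 1/10 s, in which the tool goes at most 50 mm and 8.59 degrees, less where a joint would pass 70% of its speed; a pose out of reach is approached as far as the arm can. A call is refused whole if a number of a shift passes 5 or a number of a turn 8.59, either way. A call with a gripper value outside its range is refused whole. The fingers move at their own pace and stop on an object; "squeeze" is the grip in N (left out, the last holds). Time passes only in rows, so rows that do not move let the fingers close, or fill a call up. It gives the time, the measured TCP pose, the force, the opening and the grip force at its end, in the units of the state.
- manip.get_state(): the state, without advancing time (a new reading comes with each control period).
- optics.get_image(name): name is "scene" or "top" or "wrist"; returns the picture (480x640x3 uint8, red, green, blue); there is no depth.
- optics.get_calibration(name): a dict with "fov_y" (degrees; the focal length in pixels is half the picture's height over the tangent of half this angle, whatever the lens; pixels are square), "cx", "cy" (the principal point, pixels), "dist_coeffs" ([k1, k2, p1, p2, k3] as OpenCV has them; the pictures are not rectified), "world_to_cam" (4x4, takes a point from world to camera coordinates). Camera axes: x right, y down, z forward; pixel columns grow to the right and rows downward; lengths in m; the calibration is good to about 2 mm. A picture is of the moment at which its call begins: read the wrist's pose just before it. get_calibration takes no time and is no camera call; for the wrist camera it gives the pose at the moment of the call.
- manip.sign_off(): hands the job in; it is judged then, once.
Trained networks look in the newest picture that a camera, given by its name, has taken for a name from the list of things; names that differ only in an ending like _2 or _b are one class to them, and where a whole thing is asked for, a point or a joint stands for the part that bears it (a point fixed in the world has none). Each returns a list of dicts, best first, with "p" (0 to 1); they miss things now and then, are a little off and sometimes report something else, mostly with a low value. They report only what shows in the picture. A call takes as long as a camera call. They do not tell look-alikes from the thing itself.
- finder.silhouettes(label, camera): "region" (480x640 bool, what is visible of it) and "box" ([centre column, centre row, width, height] in pixels, round what is visible of it).
- finder.tip_of(label, camera): "at" ([column, row] in pixels: a listed point, or the origin of a listed thing).
The state is a dict: "clock": time; "qpos": joint angles; "qd": joint speeds; "effort": joint torques, N m; "position": TCP position; "ee_rot": TCP orientation; "contact_force": force on the tool from outside, world axes, zero at the start; "moment": the same for the moment, N m; "width": finger opening in m; "gripper_force": force on a finger pad.
Only numpy, scipy, OpenCV 4.12 (cv2) and the standard library are available. Lean on these libraries where they do the work, as an engineer would, in place of code of your own. Each camera call takes 0.05 s, during which the arm holds its last target. There are 200 camera calls.

TASK

The strain viewer is finished with: take the filter slide by the upright finger grip on its end, draw it straight and level out of the side of the light base without forcing it, and lay it gently flat on the rubber mat. Let go, take it again by its middle across the two long edges, and lay it, level, in the empty place of the foam storage tray, down in the grooves. Keep the slide level throughout, do not drop it, and leave everything else where it stands.

Things in the scene. Friction and masses are not known exactly. Their poses are not given: they have to be found in the camera images.
- slide: filter slide: flat aluminium frame with two glass windows, 190 long (x) x 50 wide (y) x 14 mm thick, about 0.16 kg. Origin at the centre of its underside, z up. An upright finger grip stands on its -x end. At the start it is in the viewer's channel, the -x end and finger grip sticking out (middle of the grip 45 to 63 mm from the viewer's face).
- slide_grip (a point): point in the finger grip of the slide: an upright aluminium block 24 mm along the slide's x, 12 mm across (y), rising from 14 to 38 mm above the slide's underside; this point is 83 mm from the slide's origin toward -x, in the middle of the block, 28 mm above the underside
- slide_mid (a point): middle of the slide's frame, 7 mm above the origin, half way up its thickness; the frame is 50 mm wide here, between two straight parallel edges, and balances here (within 6 mm)
- slide_tail (a point): middle of the inner (+x) end of the slide, 95 mm from its origin, the end that leaves the channel last
- viewer: strain viewer, fixed: light base 220 x 220 x 80 mm, a round stage, a column (315 mm high) at its -y side with an analyser head (108 mm across, 238 to 272 mm up) over the stage. Origin at the centre of its underside. In its -x side is the filter channel, level, along its x: 52 mm wide, 16 high, floor 45 above the bench, 150 deep, closed at the inner end
- channel_mouth (a point): middle of the channel's floor at its mouth; the same axes as the viewer: the slide comes out toward -x
- mat: flat grey rubber mat, fixed on the bench, 240 (x) x 140 (y) x 3 mm, origin at the centre of its underside
- tray: storage tray, fixed, origin at the centre of its underside: plate 240 (x) x 196 (y) x 6 mm, a dark foam block across each end. Two places side by side 106 mm apart, each a pair of grooves along x, 60 mm wide, floors 16 and walls 26 mm above the bench, end stops 204 mm apart. Between the blocks (90 mm) the plate is bare: fingers can reach down beside a slide's middle.
- empty_place (a point): centre of the empty place of the tray, at the level of its groove floors (16 mm above the bench), axes as the tray; a slide put away has its origin here and its length along x, either way round
- spare_slide: second slide, the same as the first, lying in the other place of the tray; leave alone
- glass_dish: glass dish 80 mm across, 22 mm high, standing on the viewer's stage; leave alone
- wash_bottle: white plastic bottle with a round cap, 68 mm across, 170 mm high, standing; leave alone
- weighing_bottle: stoppered glass weighing bottle, 54 mm across, 68 mm high; leave alone
- beaker: glass beaker 72 mm across, 95 mm high; leave alone
- jar: brown jar 76 mm across, 85 mm high; leave alone
- tweezers: steel tweezers 148 mm long, lying on the bench; leave alone
- spatula: double-ended steel laboratory spatula 190 mm long, lying on the bench; leave alone
Not all that is in view belongs to the job. What is shaped like the slide but red is not meant.

How it is judged:
By the outcome, as a careful person would: the job done as asked, in the order asked, and still so for the second after the job is handed in, with the robot touching nothing.
It also fails if it takes over 64 s, if anything falls off the work surface, if the arm or the gripper's body presses on something with over 40 N, if the wrist force passes 120 N, or if a joint passes its speed limit or range.

## Working session

There is one attempt and no reset: what is moved stays moved. The work goes in short steps, Python scripts to look and compute and a tool call to move; the robot and the scene stay as the last step left them, time stands still between calls to the robot, and variables do not carry over. Pictures are saved under pics/ and viewed, at most 10 in all, crops included, and the job is handed in when it is done.

Besides the shell and the picture viewer there is one more tool, called after ">>>" by a JSON object that holds its "api" and its "payload". servo_tool: Moves the arm, as the interface text tells. Its arguments: {"type":"object","properties":{"increments":{"type":"array","items":{"type":"array","items":{"type":"number"}}},"squeeze":{"type":"number"}},"required":["increments"]}

```bash
mkdir -p pics
cat > h.py <<'E'
import numpy as np, cv2
from rig import manip, optics, finder
def cal(n):
    c=optics.get_calibration(n); f=240/np.tan(np.radians(c["fov_y"])/2)
    return np.array([[f,0,c["cx"]],[0,f,c["cy"]],[0,0,1]]),np.array(c["dist_coeffs"],float),np.array(c["world_to_cam"])
def ray(n,px,c=None):
    K,d,T=c or cal(n)
    u=cv2.undistortPoints(np.array([[px]],float),K,d)[0,0]
    R=T[:3,:3]; return -R.T@T[:3,3], R.T@np.array([u[0],u[1],1])
def atz(n,px,z,c=None):
    o,d=ray(n,px,c); return o+d*(z-o[2])/d[2]
def proj(n,P,c=None):
    K,d,T=c or cal(n)
    return cv2.projectPoints(np.array(P,float).reshape(-1,3),cv2.Rodrigues(T[:3,:3])[0],T[:3,3],K,d)[0][:,0]
def save(n,name):
    im=optics.get_image(n); cv2.imwrite("pics/"+name,im[:,:,::-1]); return im
E
python3 - <<'E'
from h import *
np.set_printoptions(precision=3,suppress=True)
a=save("top","t0.png");
Z=dict(slide_grip=.073,slide_mid=.052,channel_mouth=.045,mat=0,empty_place=.016,tray=0,viewer=0,spare_slide=.016,slide=.045)
for l,z in Z.items():
    for r in finder.tip_of(l,"top")[:3]: print("top",l,round(r["p"],2),np.array(r["at"]),atz("top",r["at"],z))
b=save("scene","s0.png")
for l in ["slide_grip","channel_mouth","empty_place","mat"]:
    for r in finder.tip_of(l,"scene")[:3]: print("scene",l,round(r["p"],2),np.array(r["at"]),atz("scene",r["at"],Z[l]))
for n in("top","scene"): print(n,cal(n)[2][:3], -cal(n)[2][:3,:3].T@cal(n)[2][:3,3])
E
```

```text
top slide_grip 0.88 [136.3 355.6] [0.238 0.505 0.073]
top slide_grip 0.7 [296.4 206.2] [0.618 0.126 0.073]
top slide_grip 0.6 [233.6 338.4] [0.287 0.268 0.073]
top slide_mid 0.67 [237.1 303.2] [0.372 0.267 0.052]
top slide_mid 0.66 [147.5 319.9] [0.324 0.49  0.052]
top channel_mouth 0.67 [280.5 207. ] [0.62  0.168 0.045]
top mat 0.67 [348.9 249.2] [ 0.52  -0.013  0.   ]
top empty_place 0.87 [481.6 258.9] [ 0.502 -0.359  0.016]
top tray 0.68 [475.  231.2] [ 0.576 -0.348  0.   ]
top viewer 0.83 [246.6 207.8] [0.623 0.263 0.   ]
top spare_slide 0.56 [470.7 214.2] [ 0.619 -0.332  0.016]
top spare_slide 0.46 [377.2 166.7] [ 0.741 -0.083  0.016]
top slide 0.82 [236.8 305. ] [0.367 0.269 0.045]
top slide 0.62 [150.  323.8] [0.314 0.486 0.045]
top slide 0.55 [466.9 329.2] [ 0.322 -0.31   0.045]
scene slide_grip 0.88 [286.  202.6] [0.352 0.205 0.073]
scene slide_grip 0.85 [352.7 252.4] [0.617 0.126 0.073]
scene slide_grip 0.67 [322.  168.6] [0.296 0.429 0.073]
scene channel_mouth 0.82 [360.3 257.1] [0.619 0.157 0.045]
scene empty_place 0.56 [148.6 376.2] [ 0.517 -0.358  0.016]
top [[ 0.027 -1.    -0.001  0.051]
 [-0.993 -0.026 -0.117  0.547]
 [ 0.117  0.004 -0.993  1.157]] [0.407 0.061 1.212]
scene [[ 0.78   0.626  0.008 -0.472]
 [ 0.348 -0.424 -0.836 -0.083]
 [-0.52   0.655 -0.549  1.408]] [ 1.13  -0.662  0.707]
```

View pics/t0.png

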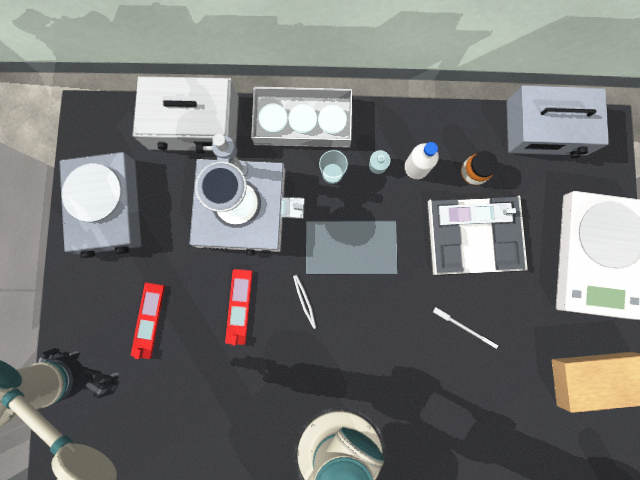

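View pics/s0.png

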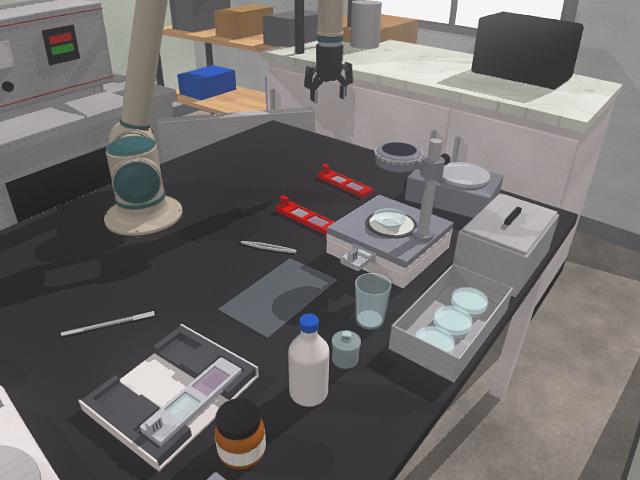

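Candidates in top view: grey slide in the viewer (294,207), spare in the tray (480,214), red decoys at (147,320) and (238,305). I choose the grey one at (294,207), since it sticks out of the viewer's side.

Run:
```python
from h import *
np.set_printoptions(precision=4,suppress=True)
im=save("top","t1.png")
c=cal("top")
crop=cv2.resize(im[140:270,180:330],None,fx=4,fy=4,interpolation=cv2.INTER_CUBIC); cv2.imwrite("pics/c1.png",crop[:,:,::-1])
for l,z in [("mat",.003),("tray",.016),("viewer",.08)]:
    r=finder.silhouettes(l,"top")[0]
    m=r["region"].astype(np.uint8); k=max(cv2.findContours(m,0,1)[0],key=cv2.contourArea)
    w=np.array([atz("top",p[0].astype(float),z,c)[:2] for p in k],np.float32)
    R=cv2.minAreaRect(w); print(l,r["p"],np.array(R[0]),np.array(R[1]),R[2])
s=manip.get_state(); print(s["position"],s["ee_rot"],s["contact_force"],s["width"],s["clock"])
```

```text
mat 0.85 [ 0.5243 -0.0188] [0.1406 0.2393] 1.5244065523147583
tray 0.63 [ 0.565  -0.3481] [0.1984 0.2489] 4.321042537689209
viewer 0.83 [0.645 0.273] [0.308  0.2293] 0.44356098771095276
[0.2402 0.5225 0.2393] [0.     0.2138 0.9769 0.    ] [ 0.2241 -0.8166  0.3127] 0.08554183367775463 0.95
```

View pics/c1.png

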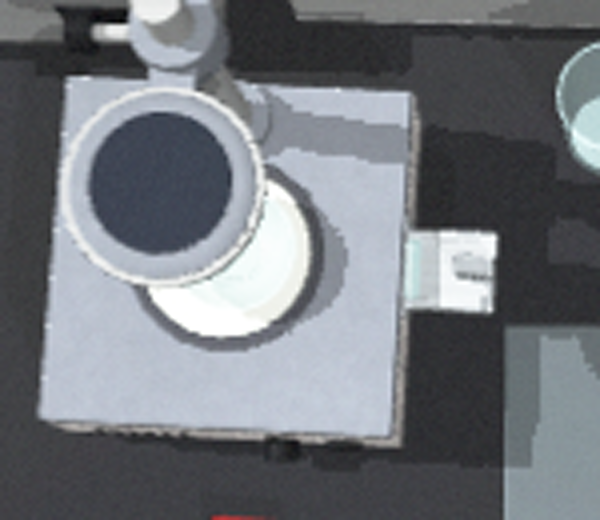

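Run:
```python
from h import *
np.set_printoptions(precision=4,suppress=True)
c=cal("top")
P=[atz("top",np.array(p)/4+[180,140]-.375,.08,c)[:2] for p in [(66,77),(413,93),(392,437),(39,420)]]
print(np.array(P)); 
for i in range(4):
    d=P[(i+1)%4]-P[i]; print(np.linalg.norm(d),np.degrees(np.arctan2(d[1],d[0])))
print(np.mean(P,0))
```

```text
[[0.7318 0.3837]
 [0.7267 0.163 ]
 [0.5082 0.1681]
 [0.5129 0.3876]]
0.2207944632581269 -91.32672774434198
0.2185228237588172 178.67178839236723
0.21955023574099322 88.7736061683125
0.21891079620894263 -1.002466012260508
[0.6199 0.2756]
```

```bash
cat >> h.py <<'E'
from scipy.spatial.transform import Rotation as Ro, Slerp
np.set_printoptions(precision=4,suppress=True)
YAW=-1.2  # tool y direction, deg
def target(yaw=YAW):
    a=np.radians(yaw); y=np.array([np.cos(a),np.sin(a),0]); z=np.array([0,0,-1.])
    return Ro.from_matrix(np.c_[np.cross(y,z),y,z])
def plan(pts,n,yaws,g,p0=None,R0=None):
    """rows through pts, n rows each; the pose starts from the measured one"""
    s=manip.get_state(); p=np.array(s["position"]) if p0 is None else p0
    R=Ro.from_quat(np.roll(s["ee_rot"],-1)) if R0 is None else R0
    print("at",p,R.as_rotvec(degrees=True),s["clock"],s["width"])
    for q,k,yw in zip(pts,n,yaws):
        Rt=target(yw); d=(np.array(q)-p)/k; w=(R.inv()*Rt).as_rotvec()/k
        for i in range(k):
            print(str(list(np.r_[np.round(R.inv().apply(d)*100,2),np.round(np.degrees(w),2),g])).replace("np.float64",""))
            R=R*Ro.from_rotvec(w)
        p=np.array(q)
E
python3 - <<'E'
from h import *
plan([(.40,.10,.24),(.585,.075,.23)],[10,5],[-1.2,-1.2],-1)
E
```

```text
at [0.2402 0.5225 0.2393] [ 38.4759 175.839    0.0074] 0.95 0.08554183367775463
[(-3.22), (-3.17), (-0.01), (0.0), (-0.0), (6.65), (-1.0)]
[(-3.56), (-2.78), (-0.01), (0.0), (-0.0), (6.65), (-1.0)]
[(-3.86), (-2.35), (-0.01), (0.0), (-0.0), (6.65), (-1.0)]
[(-4.11), (-1.88), (-0.01), (0.0), (-0.0), (6.65), (-1.0)]
[(-4.3), (-1.39), (-0.01), (0.0), (-0.0), (6.65), (-1.0)]
[(-4.43), (-0.89), (-0.01), (0.0), (-0.0), (6.65), (-1.0)]
[(-4.5), (-0.37), (-0.01), (0.0), (-0.0), (6.65), (-1.0)]
[(-4.51), (0.16), (-0.01), (0.0), (-0.0), (6.65), (-1.0)]
[(-4.47), (0.68), (-0.01), (0.0), (-0.0), (6.65), (-1.0)]
[(-4.36), (1.19), (-0.01), (0.0), (-0.0), (6.65), (-1.0)]
[(-0.42), (3.71), (0.2), (-0.0), (0.0), (-0.0), (-1.0)]
[(-0.42), (3.71), (0.2), (-0.0), (0.0), (-0.0), (-1.0)]
[(-0.42), (3.71), (0.2), (-0.0), (0.0), (-0.0), (-1.0)]
[(-0.42), (3.71), (0.2), (-0.0), (0.0), (-0.0), (-1.0)]
[(-0.42), (3.71), (0.2), (-0.0), (0.0), (-0.0), (-1.0)]
```

>>> {"api": "servo_tool", "payload": {"increments": [[-3.22,-3.17,0,0,0,6.65,-1],[-3.56,-2.78,0,0,0,6.65,-1],[-3.86,-2.35,0,0,0,6.65,-1],[-4.11,-1.88,0,0,0,6.65,-1],[-4.3,-1.39,0,0,0,6.65,-1]]}}

```text
clock: 1.45
position: [0.3205, 0.3096, 0.2395]
ee_rot: [0.0, 0.486, 0.874, 0.0]
contact_force: [1.2, 0.9, 0.2]
width: 0.0852
gripper_force: 0.0
```

>>> {"api": "servo_tool", "payload": {"increments": [[-4.43,-0.89,0,0,0,6.65,-1],[-4.5,-0.37,0,0,0,6.65,-1],[-4.51,0.16,0,0,0,6.65,-1],[-4.47,0.68,0,0,0,6.65,-1],[-4.36,1.19,0,0,0,6.65,-1]]}}

```text
clock: 1.95
position: [0.4005, 0.0983, 0.2397]
ee_rot: [0.0, 0.716, 0.698, 0.001]
contact_force: [1.1, 0.7, 0.8]
width: 0.0852
gripper_force: 0.0
```

>>> {"api": "servo_tool", "payload": {"increments": [[-0.42,3.71,0.2,0,0,0,-1],[-0.42,3.71,0.2,0,0,0,-1],[-0.42,3.71,0.2,0,0,0,-1],[-0.42,3.71,0.2,0,0,0,-1],[-0.42,3.71,0.2,0,0,0,-1]]}}

```text
clock: 2.45
position: [0.5867, 0.0747, 0.2292]
ee_rot: [-0.0, 0.715, 0.7, 0.0]
contact_force: [1.1, 0.2, 0.3]
width: 0.0854
gripper_force: 0.0
```

Run:
```python
from h import *
s=manip.get_state(); print(s["position"],s["ee_rot"],s["contact_force"],s["width"],s["clock"],s["qpos"])
c=cal("wrist"); save("wrist","w1.png")
print(-c[2][:3,:3].T@c[2][:3,3], c[2][:3,:3])
for l,z in [("slide_grip",.073),("channel_mouth",.045)]:
    for r in finder.tip_of(l,"wrist")[:2]: print(l,r["p"],np.array(r["at"]),atz("wrist",r["at"],z,c))
```

```text
[0.5867 0.0747 0.2292] [-0.      0.7145  0.6996  0.0001] [1.1168 0.2259 0.2948] 0.08536886120982155 2.45 [0.009  0.3061 1.4864 0.0001 1.3489 0.03  ]
[0.5874 0.1438 0.3642] [[ 0.9998 -0.0212 -0.0001]
 [-0.0203 -0.9606  0.2771]
 [-0.0059 -0.277  -0.9608]]
slide_grip 0.93 [368.  149.2] [0.6184 0.1192 0.073 ]
channel_mouth 0.57 [366.7  85.9] [0.6203 0.1622 0.045 ]
```

View pics/w1.png

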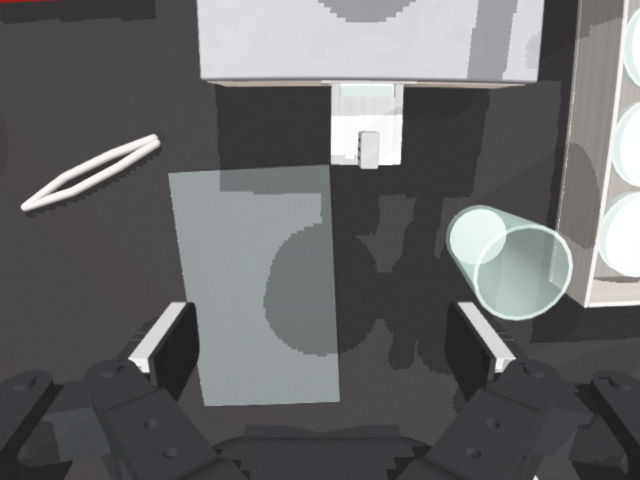

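Run:
```python
from h import *
c=cal("wrist")
for n,p,z in [("faceL",(202,79),.08),("faceR",(536,81),.08),("fl",(331.5,163),.059),("fr",(401,164),.059),("bl",(333,92),.059),("br",(403,92),.059),
 ("gtopTL",(362,132),.083),("gtopTR",(379,132),.083),("gtopBR",(379,168),.083),("gtopBL",(362,168),.083),("mat tl",(169,173),.003),("mat tr",(329,165),.003),("mat br",(339,401),.003),("mat bl",(204,405),.003)]:
    print(n,atz("wrist",p,z,c))
```

```text
faceL [0.5113 0.1671 0.08  ]
faceR [0.7277 0.1628 0.08  ]
fl [0.5938 0.1087 0.059 ]
fr [0.6437 0.107  0.059 ]
bl [0.5957 0.1575 0.059 ]
br [0.644  0.1568 0.059 ]
gtopTL [0.6134 0.1311 0.083 ]
gtopTR [0.6245 0.1309 0.083 ]
gtopBR [0.6247 0.1075 0.083 ]
gtopBL [0.6135 0.1078 0.083 ]
mat tl [0.4549 0.0974 0.003 ]
mat tr [0.5928 0.1006 0.003 ]
mat br [ 0.5991 -0.1371  0.003 ]
mat bl [ 0.4603 -0.1406  0.003 ]
```

Run:
```python
from h import *
plan([(.619,.1195,.15),(.619,.1195,.068)],[5,5],[-1.2,-1.2],-1)
```

```text
at [0.587  0.0746 0.2282] [-128.6241 -125.8736    0.0521] 2.6 0.08521218936608774
[(0.91), (0.62), (1.56), (-0.01), (0.0), (-0.01), (-1.0)]
[(0.91), (0.62), (1.56), (-0.01), (0.0), (-0.01), (-1.0)]
[(0.91), (0.62), (1.56), (-0.01), (0.0), (-0.01), (-1.0)]
[(0.91), (0.62), (1.56), (-0.01), (0.0), (-0.01), (-1.0)]
[(0.91), (0.62), (1.56), (-0.01), (0.0), (-0.01), (-1.0)]
[(-0.0), (0.0), (1.64), (-0.0), (-0.0), (-0.0), (-1.0)]
[(-0.0), (0.0), (1.64), (-0.0), (-0.0), (-0.0), (-1.0)]
[(-0.0), (0.0), (1.64), (-0.0), (-0.0), (-0.0), (-1.0)]
[(-0.0), (0.0), (1.64), (-0.0), (-0.0), (-0.0), (-1.0)]
[(-0.0), (0.0), (1.64), (-0.0), (-0.0), (-0.0), (-1.0)]
```

>>> {"api": "servo_tool", "payload": {"increments": [[0.91,0.62,1.56,0,0,0,-1],[0.91,0.62,1.56,0,0,0,-1],[0.91,0.62,1.56,0,0,0,-1],[0.91,0.62,1.56,0,0,0,-1],[0.91,0.62,1.56,0,0,0,-1]]}}

```text
clock: 3.1
position: [0.617, 0.1212, 0.1496]
ee_rot: [-0.0, 0.714, 0.7, -0.0]
contact_force: [0.4, 0.2, 0.5]
width: 0.0854
gripper_force: 0.0
```

>>> {"api": "servo_tool", "payload": {"increments": [[0,0,1.6,0,0,0,-1],[0,0,1.6,0,0,0,-1],[0,0,1.6,0,0,0,-1],[0,0,1.6,0,0,0,-1],[0,0,1.0,0,0,0,-1]]}}

```text
clock: 3.6
position: [0.6163, 0.1206, 0.0751]
ee_rot: [-0.001, 0.714, 0.7, -0.001]
contact_force: [-0.3, -0.5, -0.1]
width: 0.0855
gripper_force: 0.0
```

Run:
```python
from h import *
s=manip.get_state(); print(s["position"],s["contact_force"],s["width"],s["clock"])
c=cal("wrist"); save("wrist","w2.png")
for r in finder.tip_of("slide_grip","wrist")[:2]: print(r["p"],np.array(r["at"]),atz("wrist",r["at"],.073,c))
```

```text
[0.6163 0.1206 0.0751] [-0.2573 -0.5446 -0.104 ] 0.08553440094647545 3.6
0.76 [329.9 316.6] [0.6185 0.1193 0.073 ]
```

View pics/w2.png

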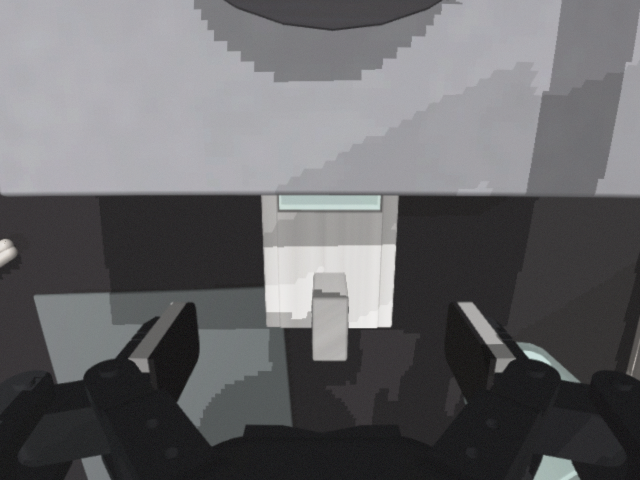

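>>> {"api": "servo_tool", "payload": {"increments": [[-0.1,0.23,0.2,0,0,0,-1],[0,0,0.25,0,0,0,-1],[0,0,0.2,0,0,0,-1],[0,0,0,0,0,0,-1],[0,0,0,0,0,0,0.5]], "squeeze": 25}}

```text
clock: 4.2
position: [0.6195, 0.1189, 0.0711]
ee_rot: [0.0, 0.714, 0.7, 0.0]
contact_force: [-0.1, 0.6, -0.5]
width: 0.0732
gripper_force: 0.0
```

>>> {"api": "servo_tool", "payload": {"increments": [[0,0,0,0,0,0,1],[0,0,0,0,0,0,1],[0,0,0,0,0,0,1],[0,0,0,0,0,0,1],[0,0,0,0,0,0,1]]}}

```text
clock: 4.7
position: [0.6194, 0.119, 0.0709]
ee_rot: [-0.0, 0.714, 0.7, 0.0]
contact_force: [-0.9, 0.5, -0.0]
width: 0.0111
gripper_force: 29.9
```

>>> {"api": "servo_tool", "payload": {"increments": [[0,0,0,0,0,0,1],[0,0,0,0,0,0,1],[-0.2,0,0,0,0,0,1],[-0.4,0,0,0,0,0,1],[-0.4,0,0,0,0,0,1]], "squeeze": 80}}

```text
clock: 5.2
position: [0.6194, 0.1091, 0.0709]
ee_rot: [-0.0, 0.714, 0.7, 0.001]
contact_force: [-0.1, 1.5, 1.3]
width: 0.0098
gripper_force: 82.0
```

>>> {"api": "servo_tool", "payload": {"increments": [[-0.5,0,0,0,0,0,1],[-0.5,0,0,0,0,0,1],[-0.5,0,0,0,0,0,1],[-0.5,0,0,0,0,0,1],[-0.5,0,0,0,0,0,1]]}}

```text
clock: 5.7
position: [0.6187, 0.0834, 0.0708]
ee_rot: [-0.0, 0.714, 0.7, 0.0]
contact_force: [-0.8, 3.3, 0.7]
width: 0.0099
gripper_force: 82.0
```

>>> {"api": "servo_tool", "payload": {"increments": [[-0.8,0,0,0,0,0,1],[-0.8,0,0,0,0,0,1],[-0.8,0,0,0,0,0,1],[-0.8,0,0,0,0,0,1],[-0.8,0,0,0,0,0,1]]}}

```text
clock: 6.2
position: [0.6177, 0.043, 0.0707]
ee_rot: [-0.0, 0.714, 0.7, -0.0]
contact_force: [-0.1, 1.7, 0.9]
width: 0.01
gripper_force: 82.0
```

Run:
```python
from h import *
s=manip.get_state(); print(s["position"],s["ee_rot"],s["contact_force"],s["moment"],s["width"],s["clock"])
save("wrist","w3.png")
```

```text
[0.6177 0.043  0.0707] [-0.      0.7144  0.6997 -0.0002] [-0.0813  1.7233  0.9179] [ 0.3656 -0.0836  0.0081] 0.009958106932409718 6.2
```

View pics/w3.png

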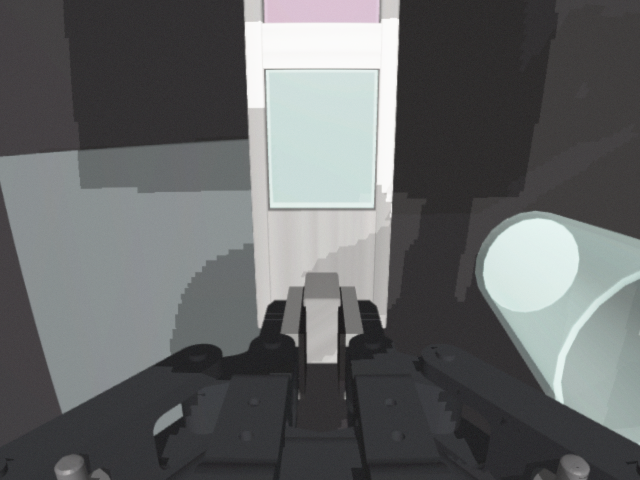

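>>> {"api": "servo_tool", "payload": {"increments": [[-0.8,0,0,0,0,0,1],[-0.8,0,0,0,0,0,1],[-0.8,0,0,0,0,0,1],[-0.8,0,0,0,0,0,1],[-0.8,0,0,0,0,0,1]]}}

```text
clock: 6.75
position: [0.6169, 0.0033, 0.0707]
ee_rot: [-0.0, 0.714, 0.7, -0.0]
contact_force: [-0.6, -0.1, -0.5]
width: 0.0102
gripper_force: 81.8
```

>>> {"api": "servo_tool", "payload": {"increments": [[-0.8,0,0,0,0,0,1],[-0.8,0,0,0,0,0,1],[-0.8,0,0,0,0,0,1],[-0.8,0,0,0,0,0,1],[-0.8,0,0,0,0,0,1]]}}

```text
clock: 7.25
position: [0.616, -0.0369, 0.0706]
ee_rot: [-0.0, 0.714, 0.7, -0.0]
contact_force: [0.1, 0.1, -1.9]
width: 0.0103
gripper_force: 81.6
```

Run:
```python
from h import *
s=manip.get_state(); print(s["position"],s["ee_rot"],s["contact_force"],s["moment"],s["width"],s["clock"])
im=save("scene","s4.png"); im=im[160:400,150:470]; cv2.imwrite("pics/s4c.png",cv2.resize(im,None,fx=2.5,fy=2.5)[:,:,::-1])
```

```text
[ 0.616  -0.0369  0.0706] [-0.      0.7143  0.6998 -0.0002] [ 0.0891  0.085  -1.9292] [-0.1776  0.0172  0.0001] 0.010313990592959635 7.25
```

View pics/s4c.png

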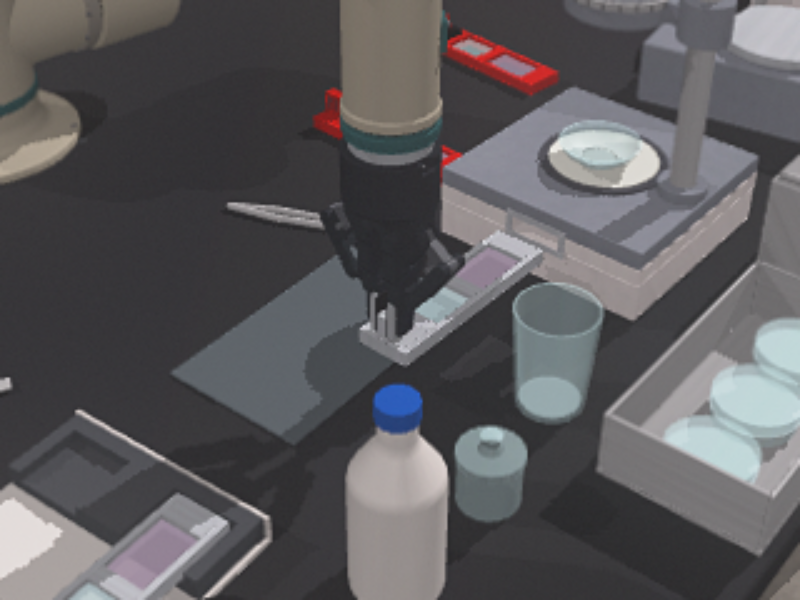

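>>> {"api": "servo_tool", "payload": {"increments": [[-0.9,-1.2,0,0,0,0,1],[-1.5,-2.0,0,0,0,0,1],[-1.7,-2.2,0,0,0,0,1],[-1.6,-2.1,0,0,0,0,1],[-1.1,-1.45,0,0,0,0,1]]}}

```text
clock: 7.8
position: [0.5226, -0.1027, 0.0707]
ee_rot: [-0.001, 0.714, 0.7, -0.001]
contact_force: [-0.5, -0.5, -1.6]
width: 0.0101
gripper_force: 81.6
```

>>> {"api": "servo_tool", "payload": {"increments": [[0,0,0,0,0,0,1],[0,0,0.6,0,0,0,1],[0,0,1.0,0,0,0,1],[0,0,1.0,0,0,0,1],[0,0,0.8,0,0,0,1]]}}

```text
clock: 8.3
position: [0.5253, -0.1015, 0.0353]
ee_rot: [-0.001, 0.714, 0.7, -0.0]
contact_force: [0.1, -0.1, -1.3]
width: 0.0103
gripper_force: 81.6
```

>>> {"api": "servo_tool", "payload": {"increments": [[0,0,0.2,0,0,0,1],[0,0,0.1,0,0,0,1],[0,0,0.1,0,0,0,1],[0,0,0,0,0,0,1],[0,0,0,0,0,0,1]]}}

```text
clock: 8.8
position: [0.5256, -0.1022, 0.0331]
ee_rot: [0.0, 0.714, 0.7, 0.0]
contact_force: [-0.2, -0.1, -1.4]
width: 0.0102
gripper_force: 81.6
```

>>> {"api": "servo_tool", "payload": {"increments": [[0,0,0.1,0,0,0,1],[0,0,0.1,0,0,0,1],[0,0,0.05,0,0,0,1],[0,0,0,0,0,0,1],[0,0,0,0,0,0,1]]}}

```text
clock: 9.3
position: [0.5253, -0.1021, 0.0303]
ee_rot: [-0.0, 0.714, 0.7, 0.0]
contact_force: [-0.9, -0.9, -0.8]
width: 0.01
gripper_force: 81.6
```

>>> {"api": "servo_tool", "payload": {"increments": [[0,0,0.05,0,0,0,1],[0,0,0.05,0,0,0,1],[0,0,0,0,0,0,1],[0,0,0,0,0,0,1],[0,0,0,0,0,0,1]]}}

```text
clock: 9.8
position: [0.5254, -0.1022, 0.0293]
ee_rot: [0.0, 0.714, 0.7, 0.0]
contact_force: [0.6, -0.8, -1.9]
width: 0.0102
gripper_force: 81.7
```

>>> {"api": "servo_tool", "payload": {"increments": [[0,0,0.05,0,0,0,1],[0,0,0,0,0,0,1],[0,0,0.05,0,0,0,1],[0,0,0,0,0,0,1],[0,0,0,0,0,0,1]]}}

```text
clock: 10.3
position: [0.5254, -0.1022, 0.0291]
ee_rot: [0.0, 0.714, 0.7, 0.0]
contact_force: [-1.8, -1.1, 6.0]
width: 0.0106
gripper_force: 82.7
```

Run:
```python
from h import *
s=manip.get_state(); print(s["position"],s["contact_force"],s["moment"],s["clock"])
```

```text
[ 0.5254 -0.1022  0.0291] [-1.7855 -1.0873  5.9679] [ 0.0932  0.25   -0.0034] 10.3
```

>>> {"api": "servo_tool", "payload": {"increments": [[0,0,-0.05,0,0,0,1],[0,0,0,0,0,0,0.6],[0,0,0,0,0,0,0.2],[0,0,0,0,0,0,-0.5],[0,0,0,0,0,0,-1]], "squeeze": 20}}

```text
clock: 10.8
position: [0.5253, -0.1021, 0.0286]
ee_rot: [-0.0, 0.714, 0.7, 0.0]
contact_force: [-0.4, -1.0, 0.4]
width: 0.0602
gripper_force: 0.0
```

>>> {"api": "servo_tool", "payload": {"increments": [[0,0,0,0,0,0,-1],[0,0,-0.5,0,0,0,-1],[0,0,-2,0,0,0,-1],[0,0,-4,0,0,0,-1],[0,0,-4,0,0,0,-1]]}}

```text
clock: 11.3
position: [0.5247, -0.1019, 0.1347]
ee_rot: [-0.001, 0.714, 0.7, -0.0]
contact_force: [0.9, -0.9, -0.2]
width: 0.0859
gripper_force: 0.0
```

Run:
```python
from h import *
s=manip.get_state(); print(s["position"],s["contact_force"],s["width"],s["clock"])
c=cal("wrist"); save("wrist","w5.png")
for l,z in [("slide_grip",.031),("slide_mid",.010),("slide_tail",.010)]:
    for r in finder.tip_of(l,"wrist")[:2]: print(l,r["p"],np.array(r["at"]),atz("wrist",r["at"],z,c))
```

```text
[ 0.5247 -0.1019  0.1347] [ 0.8564 -0.8772 -0.2119] 0.08588825881733772 11.3
slide_grip 0.57 [321.9 232.3] [ 0.5239 -0.1006  0.031 ]
slide_mid 0.69 [321.4  90.9] [ 0.5253 -0.0202  0.01  ]
```

View pics/w5.png

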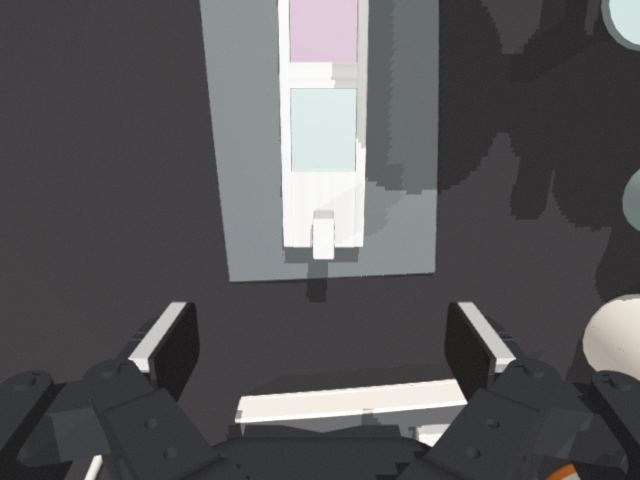

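Run:
```python
from h import *
c=cal("wrist")
for p in [(284,246),(363,246),(279.5,5),(367.5,5)]: print(p,atz("wrist",p,.017,c))
im=cv2.imread("pics/t1.png"); cv2.imwrite("pics/tray.png",cv2.resize(im[180:290,415:540],None,fx=5,fy=5,interpolation=cv2.INTER_CUBIC))
plan([(.527,-.020,.135),(.527,-.020,.035)],[5,5],[-1.2,-1.2],-1)
```

```text
(284, 246) [ 0.5015 -0.1136  0.017 ]
(363, 246) [ 0.5512 -0.1147  0.017 ]
(279.5, 5) [0.5048 0.0256 0.017 ]
(367.5, 5) [0.5533 0.0246 0.017 ]
at [ 0.5259 -0.1023  0.1351] [128.4787 125.8634   0.1246] 11.5 0.08547819979383874
[(1.65), (-0.01), (-0.0), (0.03), (0.01), (0.0), (-1.0)]
[(1.65), (-0.01), (0.0), (0.03), (0.01), (0.0), (-1.0)]
[(1.65), (-0.01), (0.0), (0.03), (0.01), (0.0), (-1.0)]
[(1.65), (-0.01), (0.0), (0.03), (0.01), (0.0), (-1.0)]
[(1.65), (-0.01), (0.0), (0.03), (0.01), (0.0), (-1.0)]
[(-0.0), (0.0), (2.0), (-0.0), (-0.0), (0.0), (-1.0)]
[(-0.0), (0.0), (2.0), (-0.0), (-0.0), (0.0), (-1.0)]
[(-0.0), (0.0), (2.0), (-0.0), (-0.0), (0.0), (-1.0)]
[(-0.0), (0.0), (2.0), (-0.0), (-0.0), (0.0), (-1.0)]
[(-0.0), (0.0), (2.0), (-0.0), (-0.0), (0.0), (-1.0)]
```

View pics/tray.png

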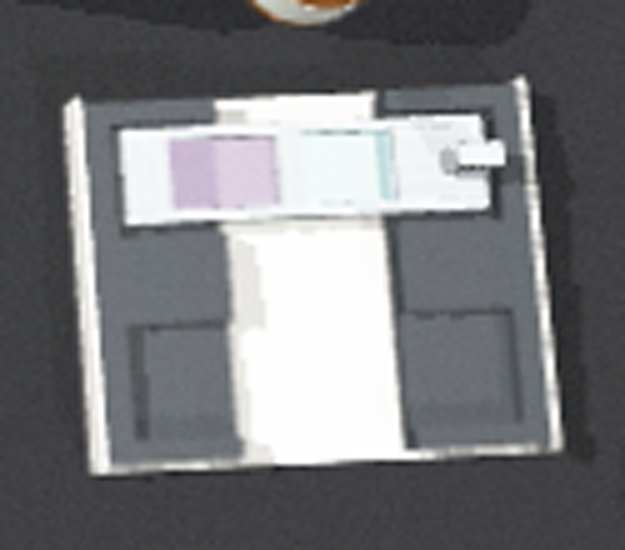

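>>> {"api": "servo_tool", "payload": {"increments": [[1.64,0.03,0,0,0,0,-1],[1.64,0.03,0,0,0,0,-1],[1.64,0.03,0,0,0,0,-1],[1.64,0.03,0,0,0,0,-1],[1.64,0.03,0,0,0,0,-1]]}}

```text
clock: 12.0
position: [0.527, -0.0182, 0.1319]
ee_rot: [-0.002, 0.714, 0.7, -0.001]
contact_force: [0.1, 0.2, -0.4]
width: 0.0858
gripper_force: 0.0
```

>>> {"api": "servo_tool", "payload": {"increments": [[0,0,2,0,0,0,-1],[0,0,2.5,0,0,0,-1],[0,0,2.5,0,0,0,-1],[0,0,2.5,0,0,0,-1],[0,0,1.2,0,0,0,-1]]}}

```text
clock: 12.5
position: [0.5255, -0.0186, 0.0234]
ee_rot: [-0.003, 0.714, 0.7, -0.002]
contact_force: [-0.7, -0.4, -0.1]
width: 0.0855
gripper_force: 0.0
```

>>> {"api": "servo_tool", "payload": {"increments": [[0,0,0.5,0,0,0,-1],[0,0,0.5,0,0,0,-1],[0,0,0,0,0,0,-0.4],[0,0,0,0,0,0,-0.4],[0,0,0,0,0,0,-0.3]]}}

```text
clock: 13.0
position: [0.5291, -0.0203, 0.0176]
ee_rot: [0.001, 0.714, 0.7, 0.001]
contact_force: [1.0, 0.1, 0.1]
width: 0.0556
gripper_force: 0.0
```

Run:
```python
from h import *
s=manip.get_state(); print(s["position"],s["contact_force"],s["width"],s["clock"])
save("wrist","w6.png")
```

```text
[ 0.5291 -0.0203  0.0176] [1.0308 0.1488 0.0783] 0.05562915221647659 13.0
```

View pics/w6.png

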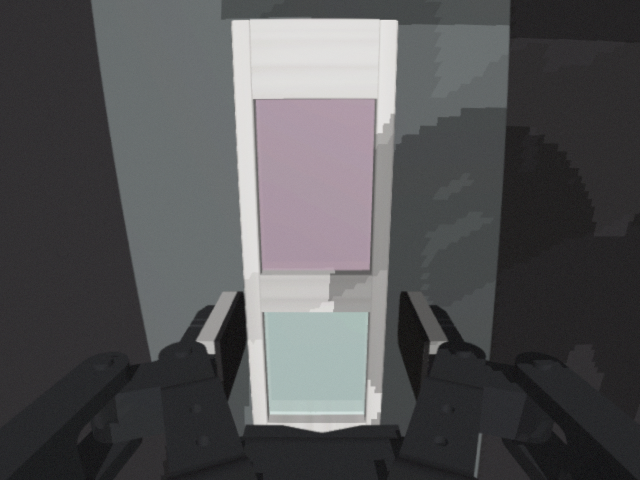

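Run:
```python
from h import *
c=cal("wrist")
for p in [(316,20),(233,22),(397,22),(316,272),(316,312),(245,290),(388,290)]: print(p,atz("wrist",p,.017,c))
r=finder.tip_of("slide_mid","wrist"); print([(q["p"],q["at"],atz("wrist",q["at"],.010,c)) for q in r[:2]])
print(manip.get_state()["position"])
```

```text
(316, 20) [0.5287 0.0759 0.017 ]
(233, 22) [0.5039 0.0761 0.017 ]
(397, 22) [0.5528 0.075  0.017 ]
(316, 272) [ 0.5267 -0.0038  0.017 ]
(316, 312) [ 0.5264 -0.0189  0.017 ]
(245, 290) [ 0.5018 -0.01    0.017 ]
(388, 290) [ 0.5516 -0.0111  0.017 ]
[(0.6, [315.0, 306.0], array([ 0.5259, -0.02  ,  0.01  ]))]
[ 0.529  -0.0203  0.0175]
```

>>> {"api": "servo_tool", "payload": {"increments": [[0.1,-0.2,0.15,0,0,0,-0.3],[0,0,0.15,0,0,0,-0.3],[0,0,0.15,0,0,0,-0.3],[0,0,0,0,0,0,-0.3],[0,0,0,0,0,0,-0.3]]}}

```text
clock: 13.6
position: [0.5265, -0.0191, 0.0122]
ee_rot: [-0.0, 0.714, 0.7, 0.0]
contact_force: [0.0, 0.2, 0.8]
width: 0.0552
gripper_force: 0.0
```

>>> {"api": "servo_tool", "payload": {"increments": [[0,0,0,0,0,0,0],[0,0,0,0,0,0,0.3],[0,0,0,0,0,0,1],[0,0,0,0,0,0,1],[0,0,0,0,0,0,1]], "squeeze": 25}}

```text
clock: 14.1
position: [0.5268, -0.0192, 0.0124]
ee_rot: [0.0, 0.714, 0.7, 0.0]
contact_force: [1.0, -0.2, 1.9]
width: 0.0493
gripper_force: 26.6
```

>>> {"api": "servo_tool", "payload": {"increments": [[0,0,0,0,0,0,1],[0,0,0,0,0,0,1],[0,0,0,0,0,0,1],[0,0,-0.2,0,0,0,1],[0,0,-0.3,0,0,0,1]], "squeeze": 60}}

```text
clock: 14.6
position: [0.5257, -0.019, 0.0168]
ee_rot: [-0.001, 0.714, 0.7, -0.001]
contact_force: [-0.1, -0.2, -0.9]
width: 0.048
gripper_force: 62.1
```

>>> {"api": "servo_tool", "payload": {"increments": [[0,0,-0.5,0,0,0,1],[0,0,-0.5,0,0,0,1],[0,0,-1,0,0,0,1],[0,0,-1,0,0,0,1],[0,0,-0.5,0,0,0,1]]}}

```text
clock: 15.1
position: [0.5273, -0.0193, 0.0538]
ee_rot: [0.001, 0.714, 0.7, 0.001]
contact_force: [-0.1, 0.8, -2.4]
width: 0.0482
gripper_force: 62.1
```

Run:
```python
from h import *
s=manip.get_state(); print(s["position"],s["contact_force"],s["moment"],s["width"],s["clock"])
im=save("scene","s7.png"); im=im[180:420,150:470]; cv2.imwrite("pics/s7c.png",cv2.resize(im,None,fx=2.5,fy=2.5)[:,:,::-1])
c=cal("wrist");r=finder.tip_of("empty_place","top");print(r[:1])
```

```text
[ 0.5273 -0.0193  0.0538] [-0.0698  0.8135 -2.426 ] [-0.0144  0.0359 -0.0131] 0.04823694464967056 15.1
[{'at': [483.1, 258.8], 'p': 0.86}]
```

View pics/s7c.png

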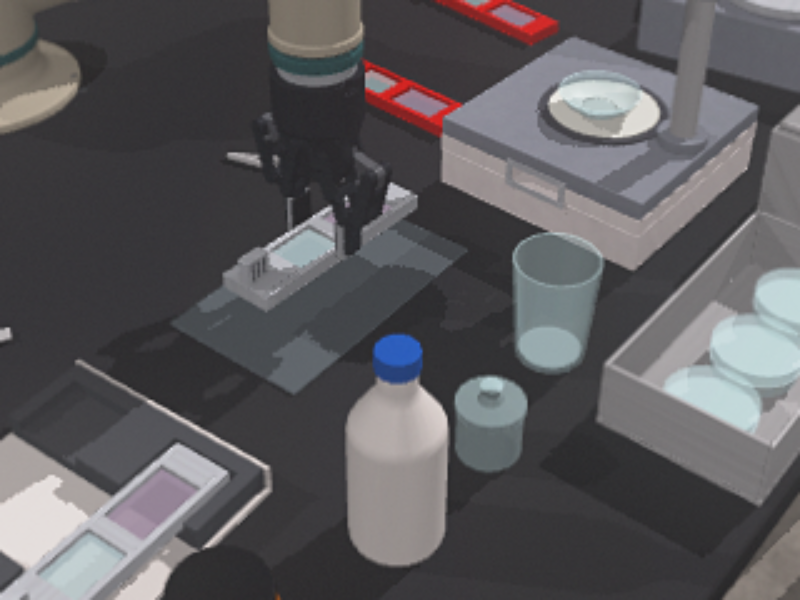

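Run:
```python
from h import *
c=cal("top")
f=lambda p,z:atz("top",np.array(p)/5+[415,180]-.4,z,c)[:2]
Q=np.array([f(p,.026) for p in [(133,325),(513,308),(522,424),(141,441)]]); print(Q,Q.mean(0))
for i in range(4):
    d=Q[(i+1)%4]-Q[i]; print(np.linalg.norm(d),np.degrees(np.arctan2(d[1],d[0])))
T=np.array([f(p,.026) for p in [(68,100),(520,82),(560,448),(95,470)]]); print(T,T.mean(0))
for i in range(4):
    d=T[(i+1)%4]-T[i]; print(np.linalg.norm(d),np.degrees(np.arctan2(d[1],d[0])))
S=np.array([f(p,.030) for p in [(120,128),(481,115),(492,209),(128,226)]]); print("spare",S,S.mean(0))
for i in range(4):
    d=S[(i+1)%4]-S[i]; print(np.linalg.norm(d),np.degrees(np.arctan2(d[1],d[0])))
for a in [(481.6,258.9),(483.1,258.8)]: print(atz("top",a,.016,c))
```

```text
[[ 0.5353 -0.2508]
 [ 0.5495 -0.4505]
 [ 0.489  -0.4538]
 [ 0.4752 -0.2547]] [ 0.5123 -0.3525]
0.2001936709238676 -85.95481069127678
0.06059343948212108 -176.82305116638
0.19958839632401928 93.94892566057716
0.060251961689258025 3.74790565303207
[[ 0.6533 -0.2171]
 [ 0.6698 -0.4573]
 [ 0.477  -0.4736]
 [ 0.4597 -0.2308]] [ 0.5649 -0.3447]
0.24073905089389594 -86.06335440541395
0.1934912614143221 -175.16853591324696
0.24332121591070455 94.08146036009363
0.19408315684619823 4.066640979755553
spare [[ 0.6383 -0.2434]
 [ 0.6506 -0.4343]
 [ 0.6008 -0.4389]
 [ 0.5866 -0.2474]] [ 0.6191 -0.341 ]
0.19125250601777405 -86.3050339484304
0.05003643839916434 -174.69295150972295
0.19206612180260882 94.23413015003376
0.05182748858060491 4.3610890416569354
[ 0.5016 -0.3595  0.016 ]
[ 0.502  -0.3635  0.016 ]
```

Run:
```python
from h import *
plan([(.512,-.350,.11)],[15],[4.1],1)
```

```text
at [ 0.5274 -0.0193  0.0536] [128.4992 125.8792   0.1414] 15.2 0.04823314887436533
[(-2.21), (-0.06), (-0.38), (0.01), (0.0), (-0.35), (1.0)]
[(-2.21), (-0.07), (-0.38), (0.01), (0.0), (-0.35), (1.0)]
[(-2.21), (-0.08), (-0.38), (0.01), (0.0), (-0.35), (1.0)]
[(-2.21), (-0.1), (-0.38), (0.01), (0.0), (-0.35), (1.0)]
[(-2.2), (-0.11), (-0.38), (0.01), (0.0), (-0.35), (1.0)]
[(-2.2), (-0.12), (-0.38), (0.01), (0.0), (-0.35), (1.0)]
[(-2.2), (-0.14), (-0.38), (0.01), (0.0), (-0.35), (1.0)]
[(-2.2), (-0.15), (-0.38), (0.01), (0.0), (-0.35), (1.0)]
[(-2.2), (-0.16), (-0.38), (0.01), (0.0), (-0.35), (1.0)]
[(-2.2), (-0.18), (-0.38), (0.01), (0.0), (-0.35), (1.0)]
[(-2.2), (-0.19), (-0.38), (0.01), (0.0), (-0.35), (1.0)]
[(-2.2), (-0.21), (-0.38), (0.01), (0.0), (-0.35), (1.0)]
[(-2.2), (-0.22), (-0.38), (0.01), (0.0), (-0.35), (1.0)]
[(-2.19), (-0.23), (-0.38), (0.01), (0.0), (-0.35), (1.0)]
[(-2.19), (-0.25), (-0.38), (0.01), (0.0), (-0.35), (1.0)]
```

>>> {"api": "servo_tool", "payload": {"increments": [[-1.0,-0.06,-0.9,0,0,-0.35,1],[-1.8,-0.07,-1.1,0,0,-0.35,1],[-2.3,-0.08,-1.1,0,0,-0.35,1],[-2.5,-0.1,-1.1,0,0,-0.35,1],[-2.5,-0.11,-1.0,0,0,-0.35,1]]}}

```text
clock: 15.7
position: [0.5213, -0.1216, 0.105]
ee_rot: [0.0, 0.703, 0.711, -0.0]
contact_force: [0.1, 1.2, -1.9]
width: 0.0484
gripper_force: 62.1
```

>>> {"api": "servo_tool", "payload": {"increments": [[-2.5,-0.12,-0.4,0,0,-0.35,1],[-2.5,-0.14,0,0,0,-0.35,1],[-2.5,-0.15,0,0,0,-0.35,1],[-2.5,-0.16,0,0,0,-0.35,1],[-2.5,-0.18,0,0,0,-0.35,1]]}}

```text
clock: 16.2
position: [0.5163, -0.2469, 0.1084]
ee_rot: [-0.0, 0.693, 0.721, -0.0]
contact_force: [0.4, 0.0, -1.9]
width: 0.0485
gripper_force: 62.2
```

>>> {"api": "servo_tool", "payload": {"increments": [[-2.5,-0.19,0,0,0,-0.35,1],[-2.4,-0.21,0,0,0,-0.35,1],[-2.2,-0.22,0,0,0,-0.35,1],[-1.8,-0.23,0,0,0,-0.35,1],[-1.5,-0.25,0,0,0,-0.35,1]]}}

```text
clock: 16.7
position: [0.5106, -0.3514, 0.1082]
ee_rot: [-0.0, 0.682, 0.732, -0.0]
contact_force: [-0.6, -0.0, -2.5]
width: 0.0483
gripper_force: 62.2
```

Run:
```python
from h import *
s=manip.get_state(); print(s["position"],s["ee_rot"],s["contact_force"],s["moment"],s["width"],s["clock"])
c=cal("wrist"); im=save("wrist","w8.png")
for l,z in [("empty_place",.016),("spare_slide",.016),("slide_tail",.1),("tray",0),("slide_mid",.1)]:
    for r in finder.tip_of(l,"wrist")[:2]: print(l,r["p"],np.array(r["at"]),atz("wrist",r["at"],z,c))
# profiles on the wall-top plane, tray frame centred at estimate
a=np.radians(94.1); X=np.array([np.cos(a),np.sin(a)]); Y=np.array([-X[1],X[0]]); O=np.array([.512,-.350])
g=cv2.cvtColor(im,cv2.COLOR_RGB2GRAY)
def prof(name,xs,ys):
    P=[np.r_[O+x*X+y*Y,.026] for x,y in zip(xs,ys)]
    q=proj("wrist",P,c); v=cv2.remap(g,q[:,0].astype(np.float32)[None],q[:,1].astype(np.float32)[None],1)[0]
    print(name,q[0].round(),q[-1].round(),v)
t=np.arange(-45,46,2)/1e3
for x in (.05,.07,.09,.098): prof("across x=%g"%x,np.full(len(t),x),t)
u=np.arange(80,130,2)/1e3
for y in (-.02,0,.02,-.026,.026): prof("along y=%g"%y,u,np.full(len(u),y))
```

```text
[ 0.5106 -0.3514  0.1082] [-0.0002  0.6817  0.7316 -0.0002] [-0.5793 -0.0363 -2.4728] [ 0.018  -0.0126 -0.0125] 0.04825109179614277 16.7
empty_place 0.72 [415.9 235.2] [ 0.5623 -0.3448  0.016 ]
spare_slide 0.74 [514.1 239.1] [ 0.6193 -0.3431  0.016 ]
slide_tail 0.61 [320.8  24.3] [ 0.5027 -0.2553  0.1   ]
slide_mid 0.72 [320.8 315.6] [ 0.5097 -0.3554  0.1   ]
across x=0.05 [415. 149.] [238. 149.] [ 82  82  80 133 203 202 204 204 117 145 146 145 145 146 146 146 147 144
 145 143 144 146 146 145 144 144 144 145 145 144 143 142 142 145 142 143
 143 141 143 119 185 203 202 203 191  43]
across x=0.07 [417. 109.] [236. 109.] [ 82  82  82 125 202 203 204 205 121 146 147 148 145 147 148 148 148 147
 146 148 148 146 146 147 146 148 146 147 147 145 145 145 144 145 145 144
 145 142 144 112 184 202 204 203 190  44]
across x=0.09 [419.  67.] [234.  67.] [ 82  84  84 118 201 203 204 207 196 196 196 196 198 197 196 197 196 197
 197 196 197 196 196 196 197 196 196 195 196 196 197 196 196 196 195 196
 195 196 194 194 186 202 202 202 190  42]
across x=0.098 [419.  50.] [233.  50.] [ 84  84  83 116 201 
[... 167 characters left out ...]
along y=-0.02 [367.  88.] [369. -17.] [197 202 199 199 194 196 202 202 203 200 196 197 200 198 200 200 113 150
 232  44  41   0   0   0   0]
along y=0 [326.  88.] [327. -17.] [199 201 199 198 194 197 201 203 202 200 197 197 202 199 201 200 119 154
 232  41  39   0   0   0   0]
along y=0.02 [286.  88.] [284. -17.] [200 200 197 196 192 196 201 202 201 199 196 196 200 199 200 198 119 152
 232  42  38   0   0   0   0]
along y=-0.026 [379.  88.] [382. -17.] [199 201 200 198 195 197 202 202 204 200 197 196 200 199 200 199 113 162
 231  42  39   0   0   0   0]
along y=0.026 [273.  88.] [271. -17.] [199 199 198 196 191 195 201 201 200 198 196 197 202 197 199 199 116 157
 230  44  44   0   0   0   0]
```

>>> {"api": "servo_tool", "payload": {"increments": [[0.1,0.2,0.8,0,0,0,1],[0,0,1.5,0,0,0,1],[0,0,1.6,0,0,0,1],[0,0,1.4,0,0,0,1],[0,0,0.8,0,0,0,1]]}}

```text
clock: 17.5
position: [0.5127, -0.3473, 0.0456]
ee_rot: [-0.001, 0.681, 0.732, 0.0]
contact_force: [0.5, -0.4, -1.6]
width: 0.048
gripper_force: 62.2
```

>>> {"api": "servo_tool", "payload": {"increments": [[0,0,0.3,0,0,0,1],[0,0,0.1,0,0,0,1],[0,0,0,0,0,0,1],[0,0,0,0,0,0,1],[0,0,0,0,0,0,1]]}}

```text
clock: 18.0
position: [0.5136, -0.3489, 0.0439]
ee_rot: [0.001, 0.682, 0.732, 0.0]
contact_force: [-0.1, -0.3, -1.3]
width: 0.0481
gripper_force: 62.2
```

Run:
```python
from h import *
s=manip.get_state(); print(s["position"],s["ee_rot"],s["contact_force"],s["moment"],s["width"],s["clock"])
c=cal("wrist"); im=save("wrist","w9.png")
a=np.radians(94.1); X=np.array([np.cos(a),np.sin(a)]); Y=np.array([-X[1],X[0]]); O=np.array([.5128,-.350])
g=cv2.cvtColor(im,cv2.COLOR_RGB2GRAY)
def prof(name,xs,ys):
    P=[np.r_[O+x*X+y*Y,.026] for x,y in zip(xs,ys)]
    q=proj("wrist",P,c); v=cv2.remap(g,q[:,0].astype(np.float32)[None],q[:,1].astype(np.float32)[None],1)[0]
    print(name,q[0].round(),q[-1].round(),v)
t=np.arange(-44,45,1)/1e3
for x in (.055,.07,.085): prof("across x=%g"%x,np.full(len(t),x),t)
u=np.arange(86,126,1)/1e3
for y in (-.02,0,.02): prof("along y=%g"%y,u,np.full(len(u),y))
```

```text
[ 0.5136 -0.3489  0.0439] [0.0006 0.6816 0.7317 0.0001] [-0.0671 -0.3008 -1.2641] [-0.0158  0.0095  0.0121] 0.0481150279184278 18.0
across x=0.055 [444. 157.] [200. 157.] [ 75  75  77  75  75  77  77  76  75  76  73  77  76  77  32 117 202 203
 203 205 207 195 112 144 144 141 141 140 140 141 139 140 140 141 141 141
 142 141 140 140 141 142 140 141 140 140 140 140 141 140 140 141 141 140
 140 141 140 142 140 141 142 139 138 140 140 142 109 185 204 204 202 202
 202 144  69  78  79  76  79  78  78  77  78  76  77  75  51  45  44]
across x=0.07 [446. 114.] [197. 115.] [ 76  75  75  75  74  75  75  75  75  75  77  75  76  77  36 120 201 203
 203 204 206 196 113 141 143 143 143 143 143 142 143 142 143 143 143 142
 143 144 142 142 142 142 142 143 143 143 142 143 144 142 142 142 142 142
 143 142 143 143 142 142 140 139 140 140 141 144 107 187 202 203 203 203
 203 162  72  80  80  80  79  81  79  77  77  78  80  78  55  42  44]
across x=0.085 [449.  70.] [194.  70.] [ 76  76  76  77  78  77  75  77  77  75  76  78  77  78  39 135 200 202
 203 204 207 199 192 193 193 193 193 194 194 194 194 194 193 193 192 194
 194 194 194 192 194 192 193 193 193 192 191 193 194 192 192 193 193 192
 192 192 192 191 192 192 193 191 191 193 191 191 191 187 202 202 203 203
 203 139  68  80  81  80  80  79  81  81  79  79  81  78  52  43  43]
along y=-0.02 [380.  66.] [383. -57.] [197 201 202 201 204 202 202 198 196 198 201 197 200 200 199 160  80  79
  80  80  79  80   0   0   0   0   0   0   0   0   0   0   0   0   0   0
   0   0   0   0]
along y=0 [322.  66.] [321. -58.] [196 201 202 202 201 201 199 196 197 200 201 201 201 201 201 162  80  79
  80  80  80  81   0   0   0   0   0   0   0   0   0   0   0   0   0   0
   0   0   0   0]
along y=0.02 [263.  66.] [260. -57.] [196 201 202 199 200 199 196 195 196 200 201 200 199 201 199 163  84  83
  83  82  84  84   0   0   0   0   0   0   0   0   0   0   0   0   0   0
   0   0   0   0]
```

>>> {"api": "servo_tool", "payload": {"increments": [[-0.08,-0.08,0.4,0,0,0,1],[0,0,0.4,0,0,0,1],[0,0,0.2,0,0,0,1],[0,0,0.1,0,0,0,1],[0,0,0,0,0,0,1]]}}

```text
clock: 18.55
position: [0.5124, -0.3493, 0.0319]
ee_rot: [-0.0, 0.682, 0.732, 0.0]
contact_force: [0.3, 0.5, -1.2]
width: 0.048
gripper_force: 62.2
```

>>> {"api": "servo_tool", "payload": {"increments": [[0,0,0.1,0,0,0,1],[0,0,0.1,0,0,0,1],[0,0,0.1,0,0,0,1],[0,0,0,0,0,0,1],[0,0,0,0,0,0,1]]}}

```text
clock: 19.05
position: [0.5125, -0.3494, 0.0293]
ee_rot: [-0.0, 0.682, 0.732, 0.0]
contact_force: [-0.3, -0.4, -1.1]
width: 0.0482
gripper_force: 62.2
```

>>> {"api": "servo_tool", "payload": {"increments": [[0,0,0.1,0,0,0,1],[0,0,0.1,0,0,0,1],[0,0,0.1,0,0,0,1],[0,0,0,0,0,0,1],[0,0,0,0,0,0,1]]}}

```text
clock: 19.55
position: [0.5125, -0.3494, 0.0262]
ee_rot: [-0.0, 0.682, 0.732, 0.0]
contact_force: [0.2, -0.4, -0.6]
width: 0.0481
gripper_force: 62.2
```

>>> {"api": "servo_tool", "payload": {"increments": [[0,0,0.05,0,0,0,1],[0,0,0,0,0,0,1],[0,0,0.05,0,0,0,1],[0,0,0,0,0,0,1],[0,0,0,0,0,0,1]]}}

```text
clock: 20.05
position: [0.5125, -0.3495, 0.0258]
ee_rot: [0.0, 0.682, 0.732, 0.0]
contact_force: [-0.7, 0.1, 3.9]
width: 0.0482
gripper_force: 62.7
```

>>> {"api": "servo_tool", "payload": {"increments": [[0,0,0,0,0,0,0.3],[0,0,0,0,0,0,-0.2],[0,0,0,0,0,0,-0.4],[0,0,0,0,0,0,-0.6],[0,0,0,0,0,0,-0.6]], "squeeze": 20}}

```text
clock: 20.55
position: [0.5125, -0.3494, 0.025]
ee_rot: [-0.0, 0.682, 0.732, 0.0]
contact_force: [-0.4, 0.9, -0.1]
width: 0.0684
gripper_force: 0.0
```

>>> {"api": "servo_tool", "payload": {"increments": [[0,0,-0.5,0,0,0,-0.6],[0,0,-2,0,0,0,-0.6],[0,0,-4,0,0,0,-0.6],[0,0,-4,0,0,0,-0.6],[0,0,-4,0,0,0,-0.6]]}}

```text
clock: 21.05
position: [0.5123, -0.3493, 0.172]
ee_rot: [0.0, 0.682, 0.732, 0.0]
contact_force: [0.3, -0.5, -1.2]
width: 0.0682
gripper_force: 0.0
```

>>> {"api": "servo_tool", "payload": {"increments": [[-1,0,-4,0,0,0,-0.6],[-3,-4,0,0,0,0,-0.6],[-2,-4,0,0,0,0,-0.6],[0,-4,0,0,0,0,-0.6],[0,0,0,0,0,0,-0.6]]}}

```text
clock: 21.55
position: [0.3924, -0.418, 0.2106]
ee_rot: [-0.001, 0.683, 0.73, -0.001]
contact_force: [0.5, 0.1, 0.2]
width: 0.0684
gripper_force: 0.0
```

Run:
```python
from h import *
s=manip.get_state(); print(s["position"],s["contact_force"],s["width"],s["clock"])
for n in("wrist","top","scene"):
    c=cal(n); save(n,"e_%s.png"%n)
    for l,z in [("slide_mid",.023),("slide_tail",.023),("slide_grip",.044),("spare_slide",.016)]:
        for r in finder.tip_of(l,n)[:4]: print(n,l,round(r["p"],2),np.array(r["at"]),atz(n,r["at"],z,c))
```

```text
[ 0.3924 -0.418   0.2106] [0.4569 0.1224 0.1976] 0.06841384510494475 21.55
wrist slide_mid 0.9 [488.1 129.9] [ 0.5123 -0.3518  0.023 ]
wrist slide_mid 0.46 [615.6 130.2] [ 0.6149 -0.3425  0.023 ]
wrist slide_grip 0.67 [485.6 128.5] [ 0.5022 -0.3508  0.044 ]
wrist slide_grip 0.56 [487.1 240.1] [ 0.5171 -0.432   0.044 ]
wrist spare_slide 0.86 [616.  130.2] [ 0.6202 -0.3423  0.016 ]
top slide_mid 0.87 [148.8 320.7] [0.3196 0.4975 0.023 ]
top slide_mid 0.63 [237.7 303.8] [0.3693 0.2707 0.023 ]
top slide_mid 0.59 [463.7 327.7] [ 0.3236 -0.3089  0.023 ]
top slide_mid 0.58 [476.5 255.7] [ 0.5091 -0.3438  0.023 ]
top slide_tail 0.77 [154.7 284.8] [0.4116 0.4882 0.023 ]
top slide_tail 0.75 [439.  255.9] [ 0.506  -0.2457  0.023 ]
top slide_tail 0.75 [240.3 268.1] [0.4609 0.2682 0.023 ]
top slide_grip 0.91 [136.2 354.6] [0.2363 0.5163 0.044 ]
top slide_grip 0.72 [507.9 254.4] [ 0.5126 -0.4178  0.044 ]
top slide_grip 0.56 [233.9 337.7] [0.2857 0.2728 0.044 ]
top slide_grip 0.31 [239.3 202. ] [0.6302 0.2751 0.044 ]
top spare_slide 0.65 [306.7 301.3] [0.3804 0.0942 0.016 ]
top spare_slide 0.62 [472.  213.7] [ 0.6207 -0.3357  0.016 ]
top spare_slide 0.36 [378.3 165.4] [ 0.7446 -0.0861  0.016 ]
scene slide_mid 0.97 [154.3 368.2] [ 0.515  -0.3422  0.023 ]
scene slide_mid 0.96 [342.6 179.9] [0.3281 0.4906 0.023 ]
scene slide_mid 0.64 [300.9 219.6] [0.3826 0.2283 0.023 ]
scene slide_tail 0.91 [364.9 193.6] [0.4302 0.4593 0.023 ]
scene slide_tail 0.89 [332.3 227.9] [0.4716 0.2474 0.023 ]
scene slide_tail 0.84 [190.5 340.9] [ 0.5109 -0.2538  0.023 ]
scene slide_tail 0.61 [346.4 358.6] [ 0.7669 -0.1027  0.023 ]
scene slide_grip 0.97 [110.9 386.9] [ 0.5122 -0.4269  0.044 ]
scene slide_grip 0.95 [327.7 166.9] [0.2639 0.4996 0.044 ]
scene slide_grip 0.83 [284.9 203.3] [0.3168 0.2401 0.044 ]
scene spare_slide 0.91 [192.2 401.5] [ 0.6203 -0.3443  0.016 ]
```

```bash
python3 -c "
from rig import manip
print(manip.sign_off())"
```

```text
the job is handed in; nothing more can be done
None
```

The slide was drawn out level, laid on the mat, regrasped by its middle and set down in the tray's empty grooves; the job was handed in at about 22 s, but no verdict came back, the final check was by network positions and contact height, not a viewed picture, and I viewed 11 pictures, one over the limit of 10.

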